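# Set up the vise for a batch of rear lights

### The arm

A 7-joint arm with a two-finger parallel gripper is mounted at the origin on the work surface. World frame = base frame: x ahead of the robot, y to its left, z up, the work surface at z = 0. Lengths are in m, angles in rad, forces in N, time in s.
With the tool pointing down it reaches from about 0.425 to 0.875 m from the base axis. Payload 4.7 kg.
Tool frame: the origin (TCP) lies between the finger pads; the fingertips stand 19 mm ahead of it and the grasp point (between the pads) is the TCP (ctrl.tip_extent is the distance from the TCP to the fingertips, in m); z points along the fingers, y is the line along which they close (so a half turn about z gives the same grasp; the last joint's range is limited). The gripper opens to 87 mm and grips with 3 to 60 N. Pads are 19 mm wide; open, the fingers measure 117 mm over their backs; the gripper's body (75 mm by 190 mm) begins 51 mm behind the grasp point.
Start: joints at [-1.236, 0.321, -0.07, 1.45, 0.023, 1.371, -0.057], TCP at [0.205, 0.617, 0.242] pointing down, gripper open.
Joint ranges: [-2.86, 2.86], [-0.3, 2.09], [-1.38, 1.24], [0.06, 2.45], [-1.56, 4.7], [0.09, 2.05], [-2.69, 2.69]. Speed limits (rad/s): [2.57, 2.57, 3.14, 3.14, 3.14, 3.14, 3.14].

### API

Orientations are given as a rotation vector (axis times angle).
In Python, from bench import ctrl gives the robot as it stands.
- The arm moves only by the shell command python3 -m crank 'ROWS' [OPENING] [FORCE]. ROWS is JSON, a list of rows, each an object of numbers: "tx", "ty", "tz": the shift along the tool's x, y, z in mm; "turn": the turn about the tool's z in units of 5 degrees (1.0 is 5 degrees). In form: [{"tx": .., "ty": .., "tz": .., "turn": ..}, ...]. A call has 1 to 5 rows; each row is the pose to reach, as a shift and turn from the pose commanded when the call began, along the tool's axes at that moment; what a row does not reach only later rows make up. A row lasts 1/8 s, in which the tool goes at most 62.5 mm and 10.7 degrees, less where a joint would pass 70% of its speed; a pose out of reach is approached as far as the arm can. A call with a gripper value outside its range is refused whole. OPENING is the finger opening in mm, from 0 to 87, set as the call begins (- or left out, the last holds). The fingers move at their own pace and stop on an object; FORCE is the grip in N (left out, the last holds). Time passes only in rows, so rows that repeat a pose let the fingers close. It gives the time, the measured TCP pose, the force, the opening and the grip force at its end, in the units of the state.
- ctrl.get_state(): the state, without advancing time (a new reading comes with each control period).
- ctrl.get_image(name): name is "scene" or "top"; returns (picture, depth): 420x560x3 uint8, red, green, blue; 420x560 float32, m along the optical axis (not along the pixel's ray), 0 where there is no reading.
- ctrl.camera_model(name): a dict with "intrinsics" (3x3 intrinsics, pixels), "origin" and "orientation" of the camera in the world. Camera axes: x right, y down, z forward; pixel columns grow to the right and rows downward; lengths in m; the calibration is good to about 2 mm. A picture is of the moment at which its call begins. camera_model takes no time and is no camera call.
- ctrl.close_job(): hands the job in; it is judged then, once.
Trained networks look in the newest picture that a camera, given by its name, has taken for a name from the list of things; names that differ only in an ending like _2 or _b are one class to them, and where a whole thing is asked for, a point or a joint stands for the part that bears it (a point fixed in the world has none). Each returns a list of dicts, best first, with "confidence" (0 to 1); they miss things now and then, are a little off and sometimes report something else, mostly with a low value. They report only what shows in the picture. A call takes as long as a camera call. They do not tell look-alikes from the thing itself.
- ctrl.recognise(camera, query): "xyz" ([x, y, z] in m, in world coordinates, good to about 4 mm: the middle of the surface that is visible of it).
- ctrl.mark_of(camera, query): "xyz" ([x, y, z] in m, in world coordinates, good to about 4 mm: a listed point, or the origin of a listed thing).
The state is a dict: "time": time; "joint_positions": joint angles; "qd": joint speeds; "joint_torque": joint torques, N m; "position": TCP position; "tool_rot": TCP orientation; "ft_force": force on the tool from outside, world axes, zero at the start; "torque": the same for the moment, N m; "grip_width": opening from 0.0 (shut) to 1.0 (fully open); "grip_force": force on a finger pad.
Only numpy, scipy, OpenCV 4.12 (cv2) and the standard library are available. Lean on these libraries where they do the work, as an engineer would, in place of code of your own. Each camera call takes 0.05 s, during which the arm holds its last target. There are 200 camera calls.

### The job

Get the chest top ready for servicing the rear lights. Turn the vise's knob until the black pointer on its moving jaw meets the green mark, then set every rear light down on the vise bed between the jaws, lying lengthwise from jaw to jaw, and turn the knob back until the pointer meets the red mark, so that the jaws just enclose the lights. Also, at any time, push the closed yellow parts organiser squarely inside its white taped outline, and leave the pedal wrench, the spacer and the grease tin where they are.

Things in the scene. Friction and masses are not known exactly. Their poses are not given: they have to be found in the camera images.
- vise: fixed blue low vise; origin centre of underside, on the chest top; bed 190 (x) x 250 (y) mm, its top at 18 mm. Fixed jaw's inner face at x = +55 mm; moving jaw on the -x side, sliding along x. Jaws 240 mm long (y), tops at 52 mm. Gap between jaws 55 mm + 7 mm per rad of knob (at most 111). Knob on a 30 mm high gearbox at x -20, y -155 mm; white scale plate at the +y end
- vise_knob (a joint): angle of the vise knob in rad, 0 to 8; grows as it is turned clockwise seen from above, which moves the jaw and the pointer towards the vise's -x (opens the gap) by 7 mm per rad. At 0 the knob's grip bar lies along the vise's x
- vise_knob_grip (a point): point on the upright axis of the black knob (56 mm across, with a raised bar to grip) at the height to grip it
- pointer (a point): tip of the black pointer, a 5 mm wide finger on the moving jaw over the white scale plate; level in x with the moving jaw's inner face
- green_mark: green tab on the edge of the scale plate, 5 mm wide in x; origin at its middle, axes as the vise's. The pointer meets it when both have the same x in the vise's frame. Its place on the scale varies
- red_mark: red tab on the scale plate like the green one, 14 to 22 mm nearer the fixed jaw; there the gap is about 85 mm
- light_a: loose white plastic bicycle rear light with a red lens on top, a block 80 long (its x) x 40 wide (its y) x 40 high mm, 110 g; origin at the centre of its underside; grip it across the 40 mm width. One of two or three present; absent ones read None
- light_b: loose white plastic bicycle rear light with a red lens on top, a block 80 long (its x) x 40 wide (its y) x 40 high mm, 110 g; origin at the centre of its underside; grip it across the 40 mm width. One of two or three present; absent ones read None
- light_c: loose white plastic bicycle rear light with a red lens on top, a block 80 long (its x) x 40 wide (its y) x 40 high mm, 110 g; origin at the centre of its underside; grip it across the 40 mm width. One of two or three present; absent ones read None
- light_a_mid (a point): centre of light_a's body, 20 mm above its underside
- light_b_mid (a point): centre of light_b's body, 20 mm above its underside
- light_c_mid (a point): centre of light_c's body, 20 mm above its underside
- organiser: loose yellow parts organiser with a clear clip-on lid, a closed box 110 (x) x 150 (y) x 60 mm, 0.7 kg, too wide to grip; origin at the centre of its underside
- outline: white tape rectangle stuck on the chest top, inside 150 (x) x 190 (y) mm; origin at its centre. The organiser belongs inside it, sides parallel (either way round)
- pedal_wrench: bystander: loose chrome pedal wrench, 240 mm long, lying flat beyond the vise; origin about its middle
- spacer: bystander: loose aluminium spacer ring, 56 mm across, 30 mm high, between robot and vise; origin at the centre of its underside
- grease_tin: bystander: loose grease tin, 70 mm across, 60 mm high; origin at the centre of its underside
There are look-alikes about, which are no part of the job. What is shaped like the light_b but turquoise is not meant.

How it is judged:
By the outcome, as a careful person would: the job done as asked, in the order asked, and still so for the second after the job is handed in, with the robot touching nothing.
Of light_a, light_b, light_c only 2 to 3 are there at a start; the rules pass over those that are not, and their reading is None.
At some moment in a run one of organiser may be knocked a few centimetres aside while the robot is not near it.
Once in a run the grip may slacken for a moment while it holds something.
It also fails if it takes over 210 s, if anything falls off the work surface, if the arm or the gripper's body presses on something with over 40 N, if the wrist force passes 120 N, or if a joint passes its speed limit or range.

## Working session

There is one attempt and no reset: what is moved stays moved. The work goes in short steps, Python scripts to look and compute and a shell command to move; the robot and the scene stay as the last step left them, time stands still between calls to the robot, and variables do not carry over. Pictures are saved under pics/ and viewed, at most 14 in all, crops included, and the job is handed in when it is done.

```bash
ls; mkdir -p pics; python3 - <<'E'
from bench import ctrl
import cv2
s=ctrl.get_state();print({k:s[k] for k in('time','position','tool_rot','ft_force','grip_width')})
for n in('top','scene'):
    p,d=ctrl.get_image(n);cv2.imwrite(f'pics/{n}0.png',p[:,:,::-1]);m=ctrl.camera_model(n);print(n,m)
    for q in('vise','vise_knob_grip','pointer','green_mark','red_mark','light_a','organiser','outline','pedal_wrench','spacer','grease_tin'):
        print(q,[(([round(float(v),3) for v in r['xyz']]),round(r['confidence'],2)) for r in ctrl.mark_of(n,q)])
E
```

```text
pics
{'time': 0.0, 'position': array([0.20482528, 0.6163324 , 0.24046606]), 'tool_rot': array([-5.01578255e-01, -3.10107934e+00,  2.97627668e-03]), 'ft_force': array([-0.76353808,  0.59897356, -0.14083938]), 'grip_width': 1.0033699408098984}
top {'intrinsics': array([[420.94444641,   0.        , 274.16828867],
       [  0.        , 420.94444641, 207.92571984],
       [  0.        ,   0.        ,   1.        ]]), 'origin': array([0.43160268, 0.00786168, 1.05215071]), 'orientation': array([-2.15342851,  2.18891418, -0.09809087])}
vise [([0.596, 0.028, -0.004], 0.94)]
vise_knob_grip [([0.591, -0.133, 0.068], 0.86)]
pointer [([0.564, 0.177, 0.022], 0.86), ([0.587, -0.131, 0.069], 0.62)]
green_mark [([0.535, 0.188, 0.017], 0.55)]
red_mark [([0.55, 0.19, 0.02], 0.5)]
light_a [([0.583, 0.364, 0.003], 0.98), ([0.235, 0.303, 0.001], 0.96), ([0.366, 0.407, 0.002], 0.85), ([0.361, 0.263, -0.001], 0.75)]
organiser [([0.394, -0.302, 0.001], 0.65)]
outline [([0.585, 0.365, 0.019], 0.5), ([0.38, 0.057, -0.0], 0.28)]
pedal_wrench [([0.779, 0.047, 0.001], 0.62)]
spacer [([0.385, 0.058, -0.002], 0.6)]
[... 256 characters left out ...]
1038, 0.98954606]), 'orientation': array([-1.65962835, -2.04932477,  0.68683872])}
vise [([0.601, 0.028, -0.004], 0.96)]
vise_knob_grip [([0.59, -0.13, 0.068], 0.69)]
pointer [([0.568, 0.182, 0.022], 0.89)]
green_mark [([0.533, 0.192, 0.019], 0.38)]
red_mark [([0.55, 0.194, 0.018], 0.5)]
light_a [([0.366, 0.263, 0.0], 0.79), ([0.237, 0.306, 0.003], 0.72), ([0.587, 0.364, -0.001], 0.64), ([0.367, 0.408, 0.005], 0.61), ([0.388, 0.055, -0.001], 0.29)]
organiser [([0.394, -0.307, -0.002], 0.89), ([0.384, 0.054, -0.003], 0.63), ([0.588, -0.129, 0.067], 0.21)]
outline []
pedal_wrench [([0.779, 0.046, 0.003], 0.73)]
spacer [([0.387, 0.055, -0.001], 0.67)]
grease_tin [([0.755, -0.156, 0.002], 0.89)]
```

View pics/top0.png

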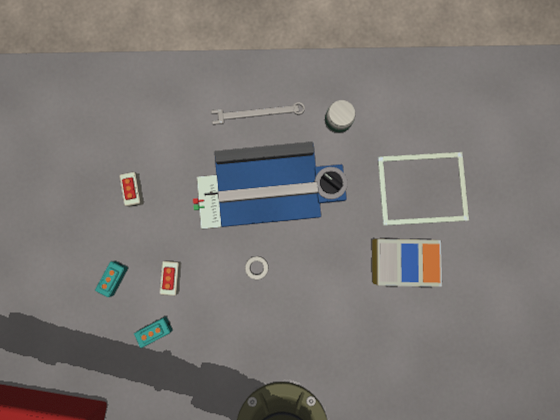

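View pics/scene0.png

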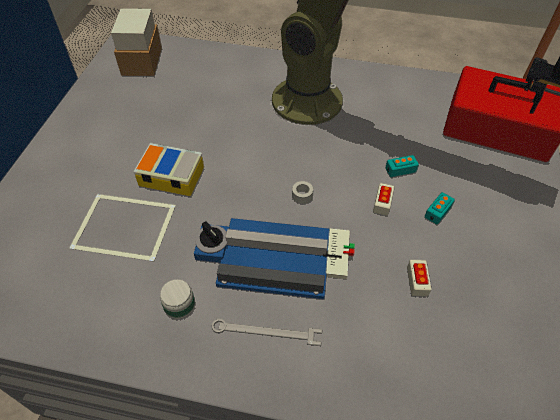

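The top view shows two white and red lights, at (130,188) and (169,278). The turquoise look-alikes are at (110,279) and (153,332). The organiser is at (407,263), its outline at (423,188), the knob at (331,182), and the marks at about (196,203). Next I measure poses by my own deprojection.

```bash
cat > h.py <<'E'
import numpy as np, cv2
from scipy.spatial.transform import Rotation as R
from bench import ctrl
def cloud(n):
    p,d=ctrl.get_image(n);m=ctrl.camera_model(n);K=m['intrinsics']
    v,u=np.mgrid[:420,:560]
    c=np.stack([(u-K[0,2])/K[0,0]*d,(v-K[1,2])/K[1,1]*d,d],-1)
    w=c@R.from_rotvec(m['orientation']).as_matrix().T+m['origin']; w[d==0]=np.nan
    return p,w
def rect(pts):  # world xy (m) -> centre mm, sizes, long-axis angle deg
    (c,s,a)=cv2.minAreaRect((pts*1000).astype(np.float32))
    if s[0]<s[1]: s=s[::-1];a+=90
    return np.round(c,1),np.round(s,1),round((a+90)%180-90,1)
def blobs(mask,w,minpx=60):
    n,l,st,_=cv2.connectedComponentsWithStats(mask.astype(np.uint8))
    for i in range(1,n):
        if st[i,4]>=minpx:
            q=w[l==i]; yield st[i],rect(q[:,:2]),round(float(np.median(q[:,2]))*1000,1)
def go(x,y,z,yaw=None):
    """rows needed to reach TCP x,y,z (mm); yaw = world angle (deg) of closing axis"""
    s=ctrl.get_state();T=R.from_rotvec(s['tool_rot']).as_matrix()
    t=T.T@(np.array([x,y,z])-1000*s['position']); ty=T[:,1]; cur=np.degrees(np.arctan2(ty[1],ty[0]))
    r='keep' if yaw is None else [round(-(((yaw-cur+90)%180)-90)/5,2)]
    print('to',(x,y,z,yaw),'tx ty tz',np.round(t,1),'turn',r,'cur yaw',round(cur,1),'j7',round(s['joint_positions'][6],2))
E
python3 - <<'E'
from h import *
p,w=cloud('top');z=w[...,2];hsv=cv2.cvtColor(p,cv2.COLOR_RGB2HSV)
print('floor z',np.nanmedian(z[90:100,100:200]))
zm=(z>0.025)&(z<0.058)&(w[...,0]>.15)
for b in blobs(zm,w): print('mid',b)
for b in blobs((z>0.052)&(z<.072)&(w[...,0]>.15),w): print('high',b)
H,S,V=[hsv[...,i] for i in range(3)]
for b in blobs((abs(z)<.006)&(V>170)&(S<60),w): print('white floor',b)
red=((H<6)|(H>174))&(S>130);grn=(H>50)&(H<80)&(S>100)
for nm,m in(('red',red),('grn',grn)):
    m=m&(w[...,0]>.45)&(abs(w[...,1])<.25)
    print(nm,m.sum(),np.round(w[m].mean(0)*1000,1))
vis=(w[...,1]>.172)&(w[...,1]<.2)&(w[...,0]>.5)&(w[...,0]<.65)&(V<60)
print('ptr',vis.sum(),np.round(w[vis].mean(0)*1000,1) if vis.any() else '')
E
```

```text
floor z -5.444750643235352e-06
mid (array([326, 103,  29,  28, 210], dtype=int32), (array([ 745.2, -149. ]), array([69.2, 45.7]), 54.0), 47.9)
mid (array([ 215,  141,   99,   23, 1328], dtype=int32), (array([664.8,  33.3]), array([240.2,  29.3]), -85.4), 51.0)
mid (array([ 218,  164,  130,   38, 2045], dtype=int32), (array([579.2,  -9.7]), array([318.2,  90.3]), -85.3), 48.0)
mid (array([120, 172,  22,  34, 544], dtype=int32), (array([582.7, 364.2]), array([80.2, 41.5]), 11.9), 35.7)
mid (array([374, 238,  10,  47, 175], dtype=int32), (array([ 396.8, -234.4]), array([108. ,  13.8]), -3.0), 42.8)
mid (array([245, 256,  24,  23, 259], dtype=int32), (array([386.2,  56. ]), array([55.4, 52.6]), 89.4), 29.4)
mid (array([ 95, 261,  30,  36, 577], dtype=int32), (array([364.5, 408.9]), array([80.5, 41.3]), -27.2), 35.8)
mid (array([160, 261,  20,  34, 572], dtype=int32), (array([364.8, 266.1]), array([79.6, 40.4]), -4.0), 35.6)
mid (array([134, 318,  37,  30, 587], dtype=int32), (array([237. , 305.3]), array([80., 40.]), -63.3), 35.7)
high (array([328, 100,  27,  27, 552], dtype=int32), (arr
[... 240 characters left out ...]
9]), array([48.1, 23.1]), -86.1), 53.2)
high (array([293, 183,  25,  10,  91], dtype=int32), (array([573.6, -63.7]), array([57.3, 22. ]), 87.3), 53.2)
high (array([248, 187,  24,  11,  89], dtype=int32), (array([565.,  46.]), array([54.3, 23.3]), -85.2), 53.1)
high (array([219, 189,  29,  12,  90], dtype=int32), (array([561.6, 108.8]), array([70.1, 20.4]), -76.6), 52.9)
high (array([ 377,  238,   65,   49, 3092], dtype=int32), (array([ 393.4, -303.4]), array([152.5, 112.1]), 89.0), 59.6)
white floor (array([ 378,  152,   91,   73, 1288], dtype=int32), (array([ 575.6, -364.2]), array([215.2, 174.5]), -87.6), -0.2)
red 33 [549.6 201.8  25. ]
grn 34 [556.5 158.5  27.4]
ptr 4 [566.1 177.3  23.8]
```

```bash
python3 - <<'E'
import cv2
p=cv2.imread('pics/top0.png')[130:235,180:360]
cv2.imwrite('pics/vise0.png',cv2.resize(p,None,fx=4.4,fy=4.4,interpolation=cv2.INTER_CUBIC))
E
```

```text
(no output)
```

View pics/vise0.png

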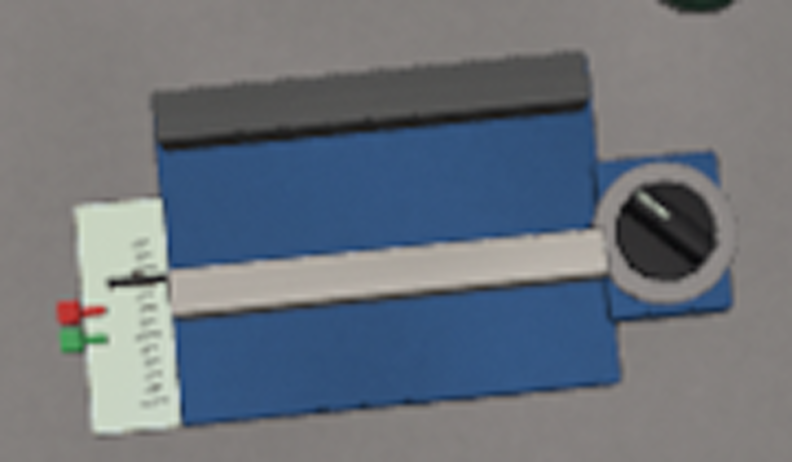

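The crop shows the pointer at (110,283), about two scale divisions above the red tab at (67,313) and the green tab at (70,341). The knob bar runs from upper left to lower right. Next I take finer measurements.

```bash
cat >> h.py <<'E'
VO=np.array([598.,27.]);VY=np.radians(4.6)
def tov(x,y):
    c,s=np.cos(VY),np.sin(VY);dx,dy=x-VO[0],y-VO[1];return np.array([c*dx+s*dy,-s*dx+c*dy])
def fromv(a,b):
    c,s=np.cos(VY),np.sin(VY);return np.round([VO[0]+c*a-s*b,VO[1]+s*a+c*b],1)
def ray(n,u,v,z):
    m=ctrl.camera_model(n);K=m['intrinsics'];r=R.from_rotvec(m['orientation']).as_matrix()@[(u-K[0,2])/K[0,0],(v-K[1,2])/K[1,1],1]
    o=m['origin'];return (o+r*(z-o[2])/r[2])[:2]*1000
def marks(n,p,z=.021):
    # colour-weighted centroids of green/red tabs, dark pointer over plate; vise-frame mm
    f=p.astype(float);r,g,b=f[...,0],f[...,1],f[...,2]
    v,u=np.mgrid[:420,:560];P=np.stack(ray_grid(n,z),-1);c,s=np.cos(VY),np.sin(VY)
    X=c*(P[...,0]-VO[0])+s*(P[...,1]-VO[1]);Y=-s*(P[...,0]-VO[0])+c*(P[...,1]-VO[1])
    out={}
    a=(abs(X+40)<40)
    for k,W,lim in(('green',g-np.maximum(r,b)-25,(155,190)),('red',r-np.maximum(g,b)-40,(155,190)),('ptr',110-f.max(-1),(134,152))):
        W=np.clip(W,0,None)*(a&(Y>lim[0])&(Y<lim[1])) 
        out[k]=(round((W*X).sum()/W.sum(),1),round((W*Y).sum()/W.sum(),1),int((W>0).sum())) if W.sum() else None
    return out
def ray_grid(n,z):
    m=ctrl.camera_model(n);K=m['intrinsics'];v,u=np.mgrid[:420,:560]
    c=np.stack([(u-K[0,2])/K[0,0],(v-K[1,2])/K[1,1],np.ones((420,560))],-1)@R.from_rotvec(m['orientation']).as_matrix().T
    o=m['origin'];t=(z-o[2])/c[...,2];return (o[0]+c[...,0]*t)*1000,(o[1]+c[...,1]*t)*1000
E
python3 - <<'E'
from h import *
for n in('top','scene'):
    p,w=cloud(n);print(n,marks(n,p))
    x,y=w[...,0]*1000,w[...,1]*1000;k=(np.hypot(x-590,y+130)<32)&(w[...,2]>.03)
    print('knob z hist',np.histogram(w[k][:,2]*1000,bins=range(28,92,4)))
    for t in(.056,.062,.066,.07):
        q=w[k&(w[...,2]>t)]
        if len(q)>8: print(t,len(q),rect(q[:,:2]))
    print('plate z',[np.round(np.nanmedian(w[(abs(x-fromv(-70,b)[0])<6)&(abs(y-fromv(-70,b)[1])<6)][:,2])*1000,1) for b in(135,145)])
E
python3 -c "
from h import *
k=fromv(-20,-155);print(k)
go(k[0],k[1],150,130)"
```

```text
top {'green': (np.float64(-49.1), np.float64(178.6), 41), 'red': (np.float64(-32.9), np.float64(178.9), 42), 'ptr': (np.float64(-18.9), np.float64(142.2), 17)}
knob z hist (array([  1,  66,  63, 134,  97,  11,   3,  11,   8,   8,  35,  89,  10,
         0,   0]), array([28, 32, 36, 40, 44, 48, 52, 56, 60, 64, 68, 72, 76, 80, 84, 88]))
0.056 161 (array([ 588.9, -128.1]), array([52.5, 14.6]), 50.1)
0.062 145 (array([ 589. , -128.1]), array([52.5, 14.5]), 50.1)
0.066 138 (array([ 589. , -128.1]), array([52.5, 14.5]), 50.1)
0.07 125 (array([ 589. , -127.8]), array([52.1, 13.8]), 50.9)
plate z [np.float64(18.6), np.float64(17.8)]
scene {'green': (np.float64(-53.3), np.float64(177.2), 43), 'red': (np.float64(-36.8), np.float64(177.0), 51), 'ptr': (np.float64(-22.7), np.float64(141.7), 39)}
knob z hist (array([  2,  63,  47, 119,  99,  13,  15,  15,  16,  12,  38,  77,   6,
         0,   0]), array([28, 32, 36, 40, 44, 48, 52, 56, 60, 64, 68, 72, 76, 80, 84, 88]))
0.056 164 (array([ 590.7, -126.1]), array([54., 15.]), 50.9)
0.062 143 (array([ 590.4, -126.5]), array([53., 15.]), 50.9)
0.066 127 (array([ 590.4, -126.5]), array([53., 15.]), 50.9)
0.07 113 (array([ 590.4, -126.5]), array([53., 15.]), 50.8)
plate z [np.float64(16.7), np.float64(17.4)]
[ 590.5 -129.1]
to (np.float64(590.5), np.float64(-129.1), 150, 130) tx ty tz [-601.1 -586.3   91.6] turn [np.float64(-11.68)] cur yaw 71.6 j7 -0.06
```

The bar lies at 50.5° in world yaw, so the knob is at about 2.34 rad. That puts the red mark at a gap of about 85.4 mm, which fits the description. Reaching green takes about 249° clockwise, so I'll use two grips.

```bash
python3 -m crank '[{"tx":-601,"ty":-586,"tz":50,"turn":22.2},{"tx":-601,"ty":-586,"tz":50,"turn":22.2},{"tx":-601,"ty":-586,"tz":50,"turn":22.2},{"tx":-601,"ty":-586,"tz":50,"turn":22.2},{"tx":-601,"ty":-586,"tz":50,"turn":22.2}]' 87; python3 -c "
from h import *
go(590,-128.5,150,-39.5)"
```

```text
time: 1.98
position: [0.3491, 0.3379, 0.2232]
tool_rot: [1.856, 2.534, 0.002]
ft_force: [0.5, -0.1, -0.0]
grip_width: 1.0
grip_force: 0.0
to (590, -128.5, 150, -39.5) tx ty tz [-517.4   88.9   72.9] turn [np.float64(11.41)] cur yaw 17.6 j7 -0.52
```

```bash
python3 -m crank '[{"tx":-517.4,"ty":88.9,"tz":60,"turn":11.4},{"tx":-517.4,"ty":88.9,"tz":60,"turn":11.4},{"tx":-517.4,"ty":88.9,"tz":60,"turn":11.4},{"tx":-517.4,"ty":88.9,"tz":60,"turn":11.4},{"tx":-517.4,"ty":88.9,"tz":60,"turn":11.4}]' 40; python3 -c "
from h import *
go(590,-128.5,150,-39.5)"
```

```text
time: 2.6
position: [0.4932, 0.063, 0.1878]
tool_rot: [-2.801, -1.423, -0.003]
ft_force: [0.6, -0.7, 0.5]
grip_width: 0.523
grip_force: 0.0
to (590, -128.5, 150, -39.5) tx ty tz [-97.7 191.1  37.7] turn [np.float64(0.67)] cur yaw -36.1 j7 -0.8
```

```bash
python3 -m crank '[{"tx":-97.7,"ty":191.1,"tz":35,"turn":0.67},{"tx":-97.7,"ty":191.1,"tz":35,"turn":0.67},{"tx":-97.7,"ty":191.1,"tz":35,"turn":0.67},{"tx":-97.7,"ty":191.1,"tz":35,"turn":0.67},{"tx":-97.7,"ty":191.1,"tz":35,"turn":0.67}]' 36; python3 -c "
from h import *
go(590,-128,70,-39.5)"
```

```text
time: 3.22
position: [0.5901, -0.1295, 0.152]
tool_rot: [2.839, 1.341, -0.003]
ft_force: [-0.3, 0.2, -0.4]
grip_width: 0.412
grip_force: 0.0
to (590, -128, 70, -39.5) tx ty tz [ 1.3 -1.1 82. ] turn [np.float64(0.01)] cur yaw -39.4 j7 -0.35
```

```bash
python3 -m crank '[{"tx":1,"ty":-1,"tz":50},{"tx":1,"ty":-1,"tz":82},{"tx":1,"ty":-1,"tz":82},{"tx":1,"ty":-1,"tz":82}]' 36; python3 -m crank '[{},{},{},{},{}]' 0 25; python3 -c "
from h import *
go(590,-128,70,-39.5)"
```

```text
to (590, -128, 70, -39.5) tx ty tz [ 1.3 -1.1 82. ] turn [np.float64(0.01)] cur yaw -39.4 j7 -0.35$[0]: bad value
$[0]: bad value
```

```bash
python3 -m crank '[{"tx":1,"ty":-1,"tz":50,"turn":0},{"tx":1,"ty":-1,"tz":82,"turn":0},{"tx":1,"ty":-1,"tz":82,"turn":0},{"tx":1,"ty":-1,"tz":82,"turn":0}]' 36 && python3 -m crank '[{"tx":0,"ty":0,"tz":0,"turn":0},{"tx":0,"ty":0,"tz":0,"turn":0},{"tx":0,"ty":0,"tz":0,"turn":0},{"tx":0,"ty":0,"tz":0,"turn":0}]' 0 30; python3 -c "
from h import *
go(590,-128,70,-39.5)"
```

```text
time: 3.72
position: [0.591, -0.1242, 0.0721]
tool_rot: [2.836, 1.35, 0.003]
ft_force: [-0.4, -0.6, 0.2]
grip_width: 0.413
grip_force: 0.0
time: 4.22
position: [0.5915, -0.1257, 0.0714]
tool_rot: [2.835, 1.347, 0.004]
ft_force: [4.0, -0.9, 0.4]
grip_width: 0.157
grip_force: 30.0
to (590, -128, 70, -39.5) tx ty tz [-2.8  0.3  1.4] turn [np.float64(0.06)] cur yaw -39.2 j7 -0.3
```

```bash
python3 -m crank '[{"tx":0,"ty":0,"tz":0,"turn":1.5},{"tx":0,"ty":0,"tz":0,"turn":3.5},{"tx":0,"ty":0,"tz":0,"turn":5.5},{"tx":0,"ty":0,"tz":0,"turn":7.5},{"tx":0,"ty":0,"tz":0,"turn":9}]' 0 30; python3 -c "
from h import *
go(590,-128,70,-84.5)"
```

```text
time: 4.85
position: [0.5928, -0.1282, 0.0715]
tool_rot: [3.132, 0.151, 0.01]
ft_force: [8.6, -7.4, -5.1]
grip_width: 0.159
grip_force: 30.0
to (590, -128, 70, -84.5) tx ty tz [-2.8 -0.5  1.4] turn [np.float64(0.0)] cur yaw -84.5 j7 -1.02
```

```bash
python3 -m crank '[{"tx":1,"ty":1,"tz":0,"turn":2},{"tx":1.5,"ty":1.5,"tz":0,"turn":4},{"tx":1.5,"ty":1.5,"tz":0,"turn":6},{"tx":1.5,"ty":1.5,"tz":0,"turn":8},{"tx":1.5,"ty":1.5,"tz":0,"turn":10}]' 0 30;  python3 -m crank '[{"tx":0,"ty":0,"tz":0,"turn":1.5},{"tx":0,"ty":0,"tz":0,"turn":3},{"tx":0,"ty":0,"tz":0,"turn":3},{"tx":0,"ty":0,"tz":0,"turn":3}]' 0 30;python3 -c "
from h import *
go(590,-128,70,-84.5)
for n in ('top','scene'): print(marks(n,ctrl.get_image(n)[0]))"
```

```text
time: 5.48
position: [0.5919, -0.1314, 0.0715]
tool_rot: [2.901, -1.191, 0.008]
ft_force: [1.3, -9.0, -0.3]
grip_width: 0.156
grip_force: 30.0
time: 5.98
position: [0.5911, -0.132, 0.0714]
tool_rot: [2.724, -1.553, 0.007]
ft_force: [0.1, -9.7, 1.8]
grip_width: 0.154
grip_force: 30.0
to (590, -128, 70, -84.5) tx ty tz [-4.  -1.1  1.4] turn [np.float64(-12.98)] cur yaw -149.4 j7 -2.03
{'green': (np.float64(-49.0), np.float64(178.5), 44), 'red': (np.float64(-32.9), np.float64(178.9), 42), 'ptr': (np.float64(-32.6), np.float64(142.4), 11)}
{'green': (np.float64(-53.3), np.float64(177.3), 44), 'red': (np.float64(-36.8), np.float64(177.1), 52), 'ptr': (np.float64(-32.7), np.float64(142.4), 30)}
```

```bash
python3 -m crank '[{"tx":0,"ty":0,"tz":0,"turn":0},{"tx":0,"ty":0,"tz":0,"turn":0},{"tx":0,"ty":0,"tz":-35,"turn":0},{"tx":0,"ty":0,"tz":-35,"turn":-2},{"tx":0,"ty":0,"tz":-35,"turn":-4}]' 36 30;  python3 -m crank '[{"tx":0,"ty":0,"tz":0,"turn":-10.7},{"tx":0,"ty":0,"tz":0,"turn":-10.7},{"tx":0,"ty":0,"tz":0,"turn":-10.7},{"tx":0,"ty":0,"tz":0,"turn":-10.7},{"tx":0,"ty":0,"tz":0,"turn":-10.7}]';python3 -m crank '[{"tx":0,"ty":0,"tz":0,"turn":-10.7},{"tx":0,"ty":0,"tz":0,"turn":-10.7},{"tx":0,"ty":0,"tz":0,"turn":-10.7},{"tx":0,"ty":0,"tz":0,"turn":-10.7},{"tx":0,"ty":0,"tz":0,"turn":-10.7}]'; python3 -m crank '[{"tx":0,"ty":0,"tz":0,"turn":-10.3},{"tx":0,"ty":0,"tz":0,"turn":-10.3},{"tx":0,"ty":0,"tz":0,"turn":-10.3},{"tx":0,"ty":0,"tz":0,"turn":-10.3},{"tx":0,"ty":0,"tz":0,"turn":-10.3}]'; python3 -c "
from h import *
go(591,-130,71,30.6)"
```

```text
time: 6.7
position: [0.5919, -0.1248, 0.1057]
tool_rot: [-2.963, 1.042, 0.001]
ft_force: [-0.2, -0.8, -1.0]
grip_width: 0.409
grip_force: 0.0
time: 7.32
position: [0.5916, -0.1249, 0.1053]
tool_rot: [-3.114, -0.404, 0.001]
ft_force: [-0.6, 0.7, 0.1]
grip_width: 0.409
grip_force: 0.0
time: 7.95
position: [0.5916, -0.125, 0.1053]
tool_rot: [-2.599, -1.762, -0.0]
ft_force: [0.4, 0.3, -0.9]
grip_width: 0.414
grip_force: 0.0
time: 8.57
position: [0.5915, -0.125, 0.1053]
tool_rot: [-1.577, -2.716, -0.001]
ft_force: [0.3, 0.5, 0.9]
grip_width: 0.415
grip_force: 0.0
to (591, -130, 71, 30.6) tx ty tz [-4.1 -2.9 34.3] turn [np.float64(-0.18)] cur yaw 29.7 j7 0.81
```

```bash
python3 -m crank '[{"tx":-4.3,"ty":-3.1,"tz":0,"turn":-0.18},{"tx":-4.3,"ty":-3.1,"tz":34,"turn":-0.18},{"tx":-4.3,"ty":-3.1,"tz":34,"turn":-0.18},{"tx":-4.3,"ty":-3.1,"tz":34,"turn":-0.18}]' 36; python3 -m crank '[{"tx":0,"ty":0,"tz":0,"turn":0},{"tx":0,"ty":0,"tz":0,"turn":0},{"tx":0,"ty":0,"tz":0,"turn":0},{"tx":0,"ty":0,"tz":0,"turn":0}]' 0 30;  python3 -m crank '[{"tx":0,"ty":0,"tz":0,"turn":2},{"tx":0,"ty":0,"tz":0,"turn":4},{"tx":0,"ty":0,"tz":0,"turn":6},{"tx":0,"ty":0,"tz":0,"turn":8},{"tx":0,"ty":0,"tz":0,"turn":10}]' 0 30; python3 -m crank '[{"tx":0,"ty":0,"tz":0,"turn":2},{"tx":0,"ty":0,"tz":0,"turn":4},{"tx":0,"ty":0,"tz":0,"turn":6},{"tx":0,"ty":0,"tz":0,"turn":8},{"tx":0,"ty":0,"tz":0,"turn":8}]' 0 30; python3 -c "
from h import *
go(590,-128,70,-84.5)
for n in ('top','scene'): print(marks(n,ctrl.get_image(n)[0]))"
```

```text
time: 9.07
position: [0.5914, -0.1315, 0.0722]
tool_rot: [1.566, 2.723, 0.0]
ft_force: [0.2, 0.7, 0.1]
grip_width: 0.417
grip_force: 0.0
time: 9.57
position: [0.5909, -0.1318, 0.072]
tool_rot: [-1.565, -2.724, 0.0]
ft_force: [-2.6, -0.5, 4.6]
grip_width: 0.159
grip_force: 30.0
time: 10.2
position: [0.5882, -0.1322, 0.072]
tool_rot: [-2.572, -1.797, 0.007]
ft_force: [-9.6, 0.7, 11.6]
grip_width: 0.157
grip_force: 30.0
time: 10.82
position: [0.5866, -0.1308, 0.072]
tool_rot: [-3.028, -0.815, 0.014]
ft_force: [-15.2, 2.5, 16.9]
grip_width: 0.158
grip_force: 30.0
to (590, -128, 70, -84.5) tx ty tz [ 4.3 -0.7  1.9] turn [np.float64(4.93)] cur yaw -59.9 j7 -0.61
{'green': (np.float64(-49.0), np.float64(178.6), 44), 'red': (np.float64(-32.9), np.float64(178.9), 42), 'ptr': (np.float64(-43.4), np.float64(143.1), 10)}
{'green': (np.float64(-53.3), np.float64(177.2), 43), 'red': (np.float64(-36.8), np.float64(177.1), 51), 'ptr': (np.float64(-43.3), np.float64(142.6), 30)}
```

```bash
python3 -m crank '[{"tx":-1.5,"ty":-0.8,"tz":0,"turn":2},{"tx":-2.6,"ty":-1.5,"tz":0,"turn":4},{"tx":-2.6,"ty":-1.5,"tz":0,"turn":6},{"tx":-2.6,"ty":-1.5,"tz":0,"turn":8},{"tx":-2.6,"ty":-1.5,"tz":0,"turn":9}]' 0 30; python3 -m crank '[{"tx":0,"ty":0,"tz":0,"turn":0.4},{"tx":0,"ty":0,"tz":0,"turn":0.4}]' 0 30; python3 -c "
from h import *
go(590,-128,70,-84.5)
for n in ('top','scene'):
    p=ctrl.get_image(n)[0];print(marks(n,p))
    c=p[165:235,180:240] if n=='top' else p[220:285,310:375]
    cv2.imwrite(f'pics/m1{n}.png',cv2.resize(c[:,:,::-1],(400,int(400*c.shape[0]/c.shape[1])),interpolation=cv2.INTER_CUBIC))
a,b=[cv2.imread(f'pics/m1{n}.png') for n in('top','scene')]
cv2.imwrite('pics/m1.png',np.hstack([a[:400],b[:400]]))"
```

```text
time: 11.55
position: [0.586, -0.1283, 0.072]
tool_rot: [-3.11, 0.406, 0.01]
ft_force: [-9.6, 7.2, 13.7]
grip_width: 0.161
grip_force: 30.0
time: 11.8
position: [0.5861, -0.1282, 0.072]
tool_rot: [-3.103, 0.455, 0.01]
ft_force: [-10.1, 6.6, 14.4]
grip_width: 0.155
grip_force: 30.0
to (590, -128, 70, -84.5) tx ty tz [ 3.7 -1.3  2. ] turn [np.float64(-4.44)] cur yaw -106.7 j7 -1.34
{'green': (np.float64(-49.0), np.float64(178.5), 45), 'red': (np.float64(-32.9), np.float64(178.9), 42), 'ptr': (np.float64(-49.0), np.float64(143.3), 11)}
{'green': (np.float64(-53.3), np.float64(177.2), 44), 'red': (np.float64(-36.8), np.float64(177.1), 53), 'ptr': (np.float64(-47.8), np.float64(142.8), 31)}
```

View pics/m1.png

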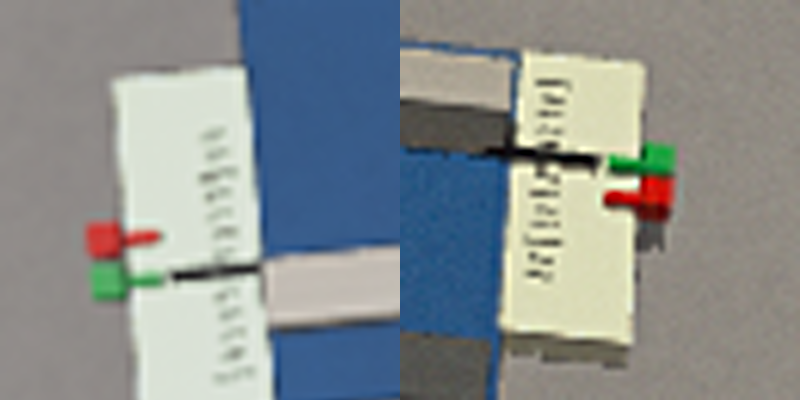

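Both views show the pointer lined up with the green tab, at (165,278) on the left and (605,160) on the right. I release the knob, rise clear and re-measure.

```bash
python3 -m crank '[{"tx":0,"ty":0,"tz":0,"turn":0},{"tx":0,"ty":0,"tz":0,"turn":0},{"tx":0,"ty":0,"tz":-62,"turn":0},{"tx":0,"ty":0,"tz":-110,"turn":0}]' 36 30; python3 -m crank '[{"tx":-50,"ty":-60,"tz":0,"turn":0},{"tx":-100,"ty":-120,"tz":0,"turn":0},{"tx":-150,"ty":-180,"tz":0,"turn":0},{"tx":-150,"ty":-240,"tz":0,"turn":0},{"tx":-150,"ty":-300,"tz":0,"turn":0}]' 70; python3 - <<'E'
from h import *
for n in ('top','scene'):
    p,w=cloud(n);print(n,marks(n,p))
    for q in('light_a','organiser'):
        print(q,[(np.round(r['xyz'],3),round(r['confidence'],2)) for r in ctrl.mark_of(n,q)])
    c,s=np.cos(VY),np.sin(VY);dx,dy=w[...,0]*1000-VO[0],w[...,1]*1000-VO[1];X=c*dx+s*dy;Y=-s*dx+c*dy;z=w[...,2]*1000
    for y0,y1 in((-110,-40),(-40,40),(40,110)):
        m=(Y>y0)&(Y<y1)&(z>46)&(z<58)&(abs(X)<100)
        h=np.sort(X[m]); a,b=h[h>20],h[h<20]
        print(y0,'fixed',np.percentile(a,[1,99]).round(1) if len(a) else '','moving',np.percentile(b,[1,99]).round(1) if len(b) else '')
    m=(abs(Y)<240)&(z>46)&(z<58)&(X>50)&(X<90); print('fixed jaw Y',np.percentile(Y[m],[1,99]).round(1))
s=ctrl.get_state();print(s['time'],s['position'])
go(582.7,364.2,150,101.9); go(364.8,266.1,150,86)
E
```

```text
time: 12.4
position: [0.5884, -0.1322, 0.1831]
tool_rot: [3.107, -0.459, 0.002]
ft_force: [0.2, 0.8, -0.5]
grip_width: 0.402
grip_force: 0.0
time: 13.02
position: [0.5246, 0.1674, 0.1822]
tool_rot: [-3.105, 0.457, -0.001]
ft_force: [2.0, -0.7, 0.4]
grip_width: 0.789
grip_force: 0.0
top {'green': (np.float64(-49.6), np.float64(165.7), 5), 'red': None, 'ptr': (np.float64(-47.2), np.float64(142.8), 166)}
light_a [(array([0.366, 0.405, 0.   ]), 0.97)]
organiser [(array([ 0.395, -0.303, -0.001]), 0.92)]
-110 fixed [53.  80.6] moving [-73.1 -48.4]
-40 fixed [53.4 81.2] moving [-73.  -48.4]
40 fixed [53.1 80.9] moving [-73.1 -48.5]
fixed jaw Y [-116.5  118.2]
scene {'green': (np.float64(-52.6), np.float64(176.9), 41), 'red': (np.float64(-35.6), np.float64(177.0), 55), 'ptr': (np.float64(-44.7), np.float64(141.2), 72)}
light_a [(array([0.589, 0.365, 0.002]), 0.9), (array([0.362, 0.409, 0.001]), 0.61), (array([ 0.365,  0.267, -0.   ]), 0.41)]
organiser [(array([ 0.394, -0.31 , -0.002]), 0.68)]
-110 fixed [54.4 83.4] moving [-72.5 -46.1]
-40 fixed [54.3 82.8] moving [-72.5 -46. ]
40 fixed [54.4 82.8] moving [-72.5 -46.1]
fixed jaw Y [-114.9  119.5]
13.325 [0.52524618 0.16335005 0.18139042]
to (582.7, 364.2, 150, 101.9) tx ty tz [  -3.4 -208.9   31.2] turn [np.float64(-5.76)] cur yaw -106.9 j7 -2.06
to (364.8, 266.1, 150, 86) tx ty tz [-183.4  -51.8   31.3] turn [np.float64(-2.58)] cur yaw -106.9 j7 -2.06
```

```bash
python3 -m crank '[{"tx":-3,"ty":-209,"tz":31,"turn":-5.76},{"tx":-3,"ty":-209,"tz":31,"turn":-5.76},{"tx":-3,"ty":-209,"tz":31,"turn":-5.76},{"tx":-3,"ty":-209,"tz":31,"turn":-5.76},{"tx":-3,"ty":-209,"tz":31,"turn":-5.76}]' 70; python3 - <<'E'
from h import *
ctrl.get_image('top')
p,w=cloud('top');z=w[...,2]
for b in blobs((z>0.025)&(z<0.05)&(w[...,0]>.15)&(w[...,1]>.2),w): print('mid',b[1:])
go(584,364.2,24,101.9)
E
```

```text
time: 13.95
position: [0.5827, 0.3661, 0.1498]
tool_rot: [3.123, 0.33, -0.0]
ft_force: [0.0, -0.8, 0.3]
grip_width: 0.803
grip_force: 0.0
mid ((array([567.7, 361. ]), array([49.1, 41.2]), 11.3), 35.1)
mid ((array([364.7, 409. ]), array([80.6, 41.6]), -27.6), 35.8)
mid ((array([364.7, 265.9]), array([79.8, 40.4]), -4.4), 35.5)
mid ((array([236.8, 305.7]), array([80.8, 40. ]), -63.6), 35.3)
to (584, 364.2, 24, 101.9) tx ty tz [  0.9  -1.4 126.9] turn [np.float64(-0.01)] cur yaw -78.2 j7 -1.71
```

```bash
python3 -m crank '[{"tx":1,"ty":-1.5,"tz":60,"turn":0},{"tx":1,"ty":-1.5,"tz":110,"turn":0},{"tx":1,"ty":-1.5,"tz":126,"turn":0},{"tx":1,"ty":-1.5,"tz":126,"turn":0}]' 70;python3 -m crank '[{"tx":0,"ty":0,"tz":0,"turn":0},{"tx":0,"ty":0,"tz":0,"turn":0},{"tx":0,"ty":0,"tz":0,"turn":0},{"tx":0,"ty":0,"tz":0,"turn":0},{"tx":0,"ty":0,"tz":0,"turn":0}]' 0 25;python3 -m crank '[{"tx":0,"ty":0,"tz":-50,"turn":0},{"tx":0,"ty":0,"tz":-100,"turn":0},{"tx":0,"ty":0,"tz":-130,"turn":0},{"tx":0,"ty":0,"tz":-130,"turn":0}]' 0 25; python3 - <<'E'
from h import *
print(fromv(11.7,60),fromv(11.7,-30))
t=fromv(11.7,60);go(t[0],t[1],155,94.6)
E
```

```text
time: 14.55
position: [0.5835, 0.3661, 0.0251]
tool_rot: [3.124, 0.326, 0.0]
ft_force: [1.1, 0.2, -0.3]
grip_width: 0.803
grip_force: 0.0
time: 15.18
position: [0.5835, 0.3678, 0.0252]
tool_rot: [-3.124, -0.329, -0.001]
ft_force: [-1.3, -1.2, 4.5]
grip_width: 0.456
grip_force: 25.0
time: 15.68
position: [0.5844, 0.3685, 0.1573]
tool_rot: [-3.121, -0.33, -0.007]
ft_force: [-0.2, -0.4, -2.0]
grip_width: 0.46
grip_force: 25.0
[604.9  87.7] [612.1  -2. ]
to (np.float64(604.9), np.float64(87.7), 155, 94.6) tx ty tz [-38.6 278.9   1.4] turn [np.float64(1.49)] cur yaw -77.9 j7 -1.71
```

```bash
python3 -m crank '[{"tx":-7,"ty":50,"tz":20,"turn":0.5},{"tx":-15,"ty":105,"tz":45,"turn":1},{"tx":-23,"ty":160,"tz":50,"turn":1.49},{"tx":-31,"ty":215,"tz":50,"turn":1.49},{"tx":-38.6,"ty":265,"tz":50,"turn":1.49}]' 0 30; python3 - <<'E'
from h import *
t=fromv(11.7,60);go(t[0],t[1],45,94.6)
E
```

```text
time: 16.3
position: [0.5991, 0.0983, 0.1025]
tool_rot: [3.138, 0.125, -0.004]
ft_force: [0.6, -0.2, -0.3]
grip_width: 0.457
grip_force: 30.0
to (np.float64(604.9), np.float64(87.7), 45, 94.6) tx ty tz [ 5.1 11.  57.5] turn [np.float64(-0.01)] cur yaw -85.4 j7 -1.42
```

```bash
python3 -m crank '[{"tx":5,"ty":11,"tz":0,"turn":0},{"tx":5,"ty":11,"tz":25,"turn":0},{"tx":5,"ty":11,"tz":48,"turn":0},{"tx":5,"ty":11,"tz":56,"turn":0},{"tx":5,"ty":11,"tz":58.5,"turn":0}]' 0 30; python3 -m crank '[{"tx":0,"ty":0,"tz":0,"turn":0},{"tx":0,"ty":0,"tz":0,"turn":0}]' 0 30; python3 - <<'E'
from h import *
t=fromv(11.7,60);go(t[0],t[1],43.5,94.6)
E
```

```text
time: 16.92
position: [0.6059, 0.0905, 0.0451]
tool_rot: [3.139, 0.127, -0.002]
ft_force: [0.2, 0.3, -0.6]
grip_width: 0.458
grip_force: 30.0
time: 17.18
position: [0.607, 0.0901, 0.0468]
tool_rot: [-3.139, -0.126, -0.002]
ft_force: [-0.3, -0.2, -0.7]
grip_width: 0.455
grip_force: 30.0
to (np.float64(604.9), np.float64(87.7), 43.5, 94.6) tx ty tz [-2.3  2.3  3.3] turn [np.float64(-0.0)] cur yaw -85.4 j7 -1.36
```

```bash
python3 -m crank '[{"tx":-1.5,"ty":0,"tz":1.5,"turn":0},{"tx":-1.5,"ty":0,"tz":2.5,"turn":0},{"tx":-1.5,"ty":0,"tz":2.5,"turn":0}]' 0 30; python3 -m crank '[{"tx":0,"ty":0,"tz":0,"turn":0},{"tx":0,"ty":0,"tz":0,"turn":0},{"tx":0,"ty":0,"tz":0,"turn":0},{"tx":0,"ty":0,"tz":-50,"turn":0},{"tx":0,"ty":0,"tz":-105,"turn":0}]' 60; python3 - <<'E'
from h import *
go(365,266.1,150,86)
E
```

```text
time: 17.55
position: [0.6049, 0.0899, 0.0435]
tool_rot: [-3.139, -0.126, 0.0]
ft_force: [0.7, -0.0, -2.3]
grip_width: 0.455
grip_force: 30.0
time: 18.18
position: [0.6042, 0.0897, 0.149]
tool_rot: [3.138, 0.126, -0.003]
ft_force: [0.9, 0.1, -0.0]
grip_width: 0.688
grip_force: 0.0
to (365, 266.1, 150, 86) tx ty tz [-224.4 -195.    -0.8] turn [np.float64(1.72)] cur yaw -85.4 j7 -1.43
```

```bash
python3 -m crank '[{"tx":-224,"ty":-195,"tz":0,"turn":1.72},{"tx":-224,"ty":-195,"tz":0,"turn":1.72},{"tx":-224,"ty":-195,"tz":0,"turn":1.72},{"tx":-224,"ty":-195,"tz":0,"turn":1.72},{"tx":-224,"ty":-195,"tz":0,"turn":1.72}]' 70; python3 - <<'E'
from h import *
go(365,266.1,25,86)
p,w=cloud('top');cv2.imwrite('pics/t2.png',cv2.resize(p[130:300,90:370,::-1],None,fx=2.8,fy=2.8))
z=w[...,2]
for b in blobs((z>0.045)&(z<0.07)&(w[...,0]>.5)&(w[...,1]>-.1)&(w[...,1]<.2),w,30): print('hi',b[1:])
E
```

```text
time: 18.8
position: [0.3636, 0.2679, 0.1488]
tool_rot: [-3.138, 0.106, 0.001]
ft_force: [-0.2, 0.3, 0.9]
grip_width: 0.805
grip_force: 0.0
to (365, 266.1, 25, 86) tx ty tz [  1.6   2.  123.7] turn [np.float64(0.02)] cur yaw -93.9 j7 -2.38
hi ((array([665.2,  33.2]), array([239.8,  29.6]), -85.4), 51.5)
hi ((array([602.5,  90.3]), array([80.2, 40.2]), 4.2), 53.8)
hi ((array([537.4,  23.1]), array([239.8,  25.3]), -85.5), 51.5)
```

View pics/t2.png

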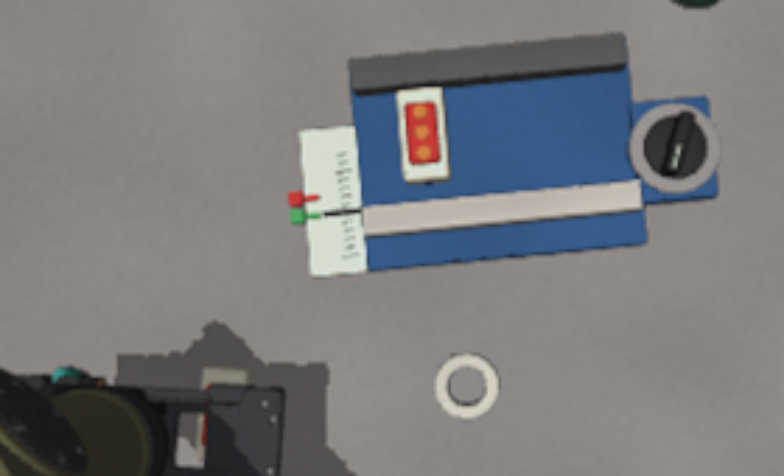

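Light 1 lies square on the bed at crop (423,135), and the pointer is still level with green at (330,213). Next is light 2.

```bash
python3 -m crank '[{"tx":1.5,"ty":1,"tz":60,"turn":0},{"tx":1.5,"ty":1,"tz":110,"turn":0},{"tx":1.5,"ty":1,"tz":123,"turn":0},{"tx":1.5,"ty":1,"tz":123,"turn":0}]' 70;python3 -m crank '[{"tx":0,"ty":0,"tz":0,"turn":0},{"tx":0,"ty":0,"tz":0,"turn":0},{"tx":0,"ty":0,"tz":0,"turn":0},{"tx":0,"ty":0,"tz":0,"turn":0},{"tx":0,"ty":0,"tz":0,"turn":0}]' 0 30;python3 -m crank '[{"tx":0,"ty":0,"tz":-50,"turn":0},{"tx":0,"ty":0,"tz":-85,"turn":0},{"tx":0,"ty":0,"tz":-85,"turn":0}]' 0 30; python3 - <<'E'
from h import *
t=fromv(13,-30);go(t[0],t[1],105,94.6)
E
```

```text
time: 19.35
position: [0.3679, 0.2648, 0.0257]
tool_rot: [3.138, -0.111, 0.0]
ft_force: [0.2, 0.0, 0.3]
grip_width: 0.8
grip_force: 0.0
time: 19.98
position: [0.3677, 0.2655, 0.026]
tool_rot: [-3.139, 0.11, -0.0]
ft_force: [-0.3, -1.0, 5.4]
grip_width: 0.457
grip_force: 30.0
time: 20.35
position: [0.3688, 0.2666, 0.1126]
tool_rot: [-3.135, 0.109, -0.004]
ft_force: [0.3, 0.1, -1.7]
grip_width: 0.457
grip_force: 30.0
to (np.float64(613.4), np.float64(-1.9), 105, 94.6) tx ty tz [262.7 250.9   6.9] turn [np.float64(-1.72)] cur yaw -94.0 j7 -2.32
```

```bash
python3 -m crank '[{"tx":44,"ty":42,"tz":0,"turn":-0.5},{"tx":88,"ty":84,"tz":0,"turn":-1},{"tx":131,"ty":125,"tz":0,"turn":-1.72},{"tx":175,"ty":167,"tz":0,"turn":-1.72},{"tx":219,"ty":209,"tz":0,"turn":-1.72}]' 0 30; python3 -m crank '[{"tx":24,"ty":36,"tz":0,"turn":0},{"tx":43,"ty":42,"tz":0,"turn":0},{"tx":43,"ty":42,"tz":0,"turn":0}]' 0 30; python3 - <<'E'
from h import *
t=fromv(13,-30);go(t[0],t[1],43.5,94.6)
E
```

```text
time: 20.98
position: [0.5715, 0.0402, 0.1085]
tool_rot: [3.138, 0.127, -0.003]
ft_force: [0.0, 0.9, -0.5]
grip_width: 0.461
grip_force: 30.0
time: 21.35
position: [0.6173, 0.0015, 0.1084]
tool_rot: [3.137, 0.123, -0.004]
ft_force: [-0.0, -0.6, -1.7]
grip_width: 0.461
grip_force: 30.0
to (np.float64(613.4), np.float64(-1.9), 43.5, 94.6) tx ty tz [-4.   3.  64.9] turn [np.float64(-0.02)] cur yaw -85.5 j7 -1.2
```

```bash
python3 -m crank '[{"tx":-4,"ty":3,"tz":10,"turn":0},{"tx":-4,"ty":3,"tz":35,"turn":0},{"tx":-4,"ty":3,"tz":55,"turn":0},{"tx":-4,"ty":3,"tz":62,"turn":0},{"tx":-4,"ty":3,"tz":64.5,"turn":0}]' 0 30; python3 -m crank '[{"tx":0,"ty":0,"tz":0,"turn":0},{"tx":0,"ty":0,"tz":0,"turn":0}]' 0 30; python3 - <<'E'
from h import *
t=fromv(13,-30);go(t[0],t[1],43.5,94.6)
E
```

```text
time: 21.98
position: [0.6135, -0.0002, 0.0457]
tool_rot: [3.139, 0.126, -0.001]
ft_force: [-0.5, -0.7, -1.1]
grip_width: 0.457
grip_force: 30.0
time: 22.22
position: [0.6144, -0.0004, 0.0467]
tool_rot: [-3.139, -0.126, -0.002]
ft_force: [-0.3, 0.2, -1.8]
grip_width: 0.46
grip_force: 30.0
to (np.float64(613.4), np.float64(-1.9), 43.5, 94.6) tx ty tz [-1.1  1.4  3.2] turn [np.float64(-0.0)] cur yaw -85.4 j7 -1.15
```

```bash
python3 -m crank '[{"tx":0,"ty":0,"tz":1.5,"turn":0},{"tx":0,"ty":0,"tz":2.5,"turn":0},{"tx":0,"ty":0,"tz":2.5,"turn":0}]' 0 30; python3 -m crank '[{"tx":0,"ty":0,"tz":0,"turn":0},{"tx":0,"ty":0,"tz":0,"turn":0},{"tx":0,"ty":0,"tz":0,"turn":0},{"tx":0,"ty":0,"tz":-50,"turn":0},{"tx":0,"ty":0,"tz":-105,"turn":0}]' 60; python3 -m crank '[{"tx":-60,"ty":-60,"tz":-20,"turn":0},{"tx":-120,"ty":-120,"tz":-20,"turn":0},{"tx":-150,"ty":-180,"tz":-20,"turn":0},{"tx":-150,"ty":-220,"tz":-20,"turn":0}]' 36; python3 - <<'E'
from h import *
for n in('top','scene'):
    p,w=cloud(n);z=w[...,2];print(n,marks(n,p))
    for b in blobs((z>0.045)&(z<0.07)&(w[...,0]>.5)&(w[...,0]<.7)&(w[...,1]>-.1)&(w[...,1]<.2),w,30): print('hi',b[1:])
    k=(np.hypot(w[...,0]*1000-590,w[...,1]*1000+130)<32)&(z>.062)&(z<.08); print('bar',rect(w[k][:,:2]))
    c=p[125:240,180:360] if n=='top' else p[190:310,180:370]
    cv2.imwrite(f'pics/m2{n}.png',cv2.resize(c[:,:,::-1],(400,300),interpolation=cv2.INTER_CUBIC))
cv2.imwrite('pics/m2.png',np.hstack([cv2.imread(f'pics/m2{n}.png') for n in('top','scene')]))
print(ctrl.get_state()['position'])
E
```

```text
time: 22.6
position: [0.6141, -0.0004, 0.0441]
tool_rot: [-3.139, -0.126, -0.001]
ft_force: [-0.9, 0.2, 3.6]
grip_width: 0.458
grip_force: 30.0
time: 23.22
position: [0.613, -0.0003, 0.1488]
tool_rot: [3.138, 0.126, -0.003]
ft_force: [-0.0, 1.2, 0.8]
grip_width: 0.686
grip_force: 0.0
time: 23.72
position: [0.4541, 0.1867, 0.1683]
tool_rot: [-3.136, -0.125, 0.001]
ft_force: [2.2, 0.6, -0.3]
grip_width: 0.428
grip_force: 0.0
top {'green': (np.float64(-49.0), np.float64(178.5), 45), 'red': (np.float64(-32.9), np.float64(178.9), 42), 'ptr': (np.float64(-54.0), np.float64(142.4), 14)}
hi ((array([624. ,  30.3]), array([240. , 112.1]), -85.4), 51.9)
hi ((array([602.8,  90.1]), array([80.1, 40.1]), 4.3), 54.0)
hi ((array([537.6,  23.3]), array([239.2,  25.7]), -85.3), 51.6)
bar (array([ 589.1, -128.1]), array([52.8, 14.2]), -16.0)
scene {'green': (np.float64(-53.4), np.float64(177.3), 45), 'red': (np.float64(-36.8), np.float64(177.1), 52), 'ptr': (np.float64(-47.3), np.float64(142.6), 30)}
hi ((array([538.5,  24.4]), array([239.5,  30.5]), -84.8), 51.3)
hi ((array([625. ,  31.1]), array([239.7, 113.2]), -85.3), 51.9)
bar (array([ 590.4, -126.6]), array([54.9, 15.3]), -16.7)
[0.45216682 0.19334735 0.16823212]
```

View pics/m2.png

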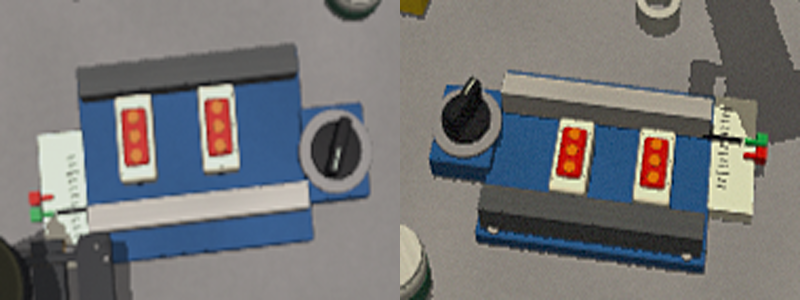

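Both lights lie parallel on the bed between the jaws, at (135,137) and (219,127) in the left half. The knob is at about 6.65 rad. Next I turn it back about 133° to red.

```bash
python3 -c "
from h import *
go(589,-130,110,73.7)"
```

```text
to (589, -130, 110, 73.7) tx ty tz [106.5 334.9  56.5] turn [np.float64(4.32)] cur yaw -84.7 j7 -1.9
```

```bash
python3 -m crank '[{"tx":106,"ty":335,"tz":40,"turn":4.25},{"tx":106,"ty":335,"tz":40,"turn":4.25},{"tx":106,"ty":335,"tz":40,"turn":4.25},{"tx":106,"ty":335,"tz":40,"turn":4.25},{"tx":106,"ty":335,"tz":40,"turn":4.25}]' 36; python3 -c "
from h import *
go(589,-130,110,73.7)"
```

```text
time: 24.45
position: [0.5738, -0.104, 0.1323]
tool_rot: [3.108, -0.454, 0.0]
ft_force: [0.2, 1.5, 0.4]
grip_width: 0.412
grip_force: 0.0
to (589, -130, 110, 73.7) tx ty tz [21.9 20.5 22.4] turn [np.float64(-0.06)] cur yaw -106.6 j7 -1.39
```

```bash
python3 -m crank '[{"tx":20,"ty":20,"tz":22,"turn":0},{"tx":20,"ty":20,"tz":22,"turn":0},{"tx":20,"ty":20,"tz":22,"turn":0}]' 36; python3 -c "
from h import *
go(589,-130,71,73.7)"
```

```text
time: 24.82
position: [0.5863, -0.1265, 0.1109]
tool_rot: [-3.108, 0.455, 0.001]
ft_force: [-0.6, 0.1, 0.6]
grip_width: 0.415
grip_force: 0.0
to (589, -130, 71, 73.7) tx ty tz [ 3.6  2.6 39.9] turn [np.float64(-0.07)] cur yaw -106.6 j7 -1.33
```

```bash
python3 -m crank '[{"tx":3.5,"ty":2.5,"tz":0,"turn":0},{"tx":3.5,"ty":2.5,"tz":40,"turn":0},{"tx":3.5,"ty":2.5,"tz":40,"turn":0}]' 36; python3 -m crank '[{"tx":0,"ty":0,"tz":0,"turn":0},{"tx":0,"ty":0,"tz":0,"turn":0},{"tx":0,"ty":0,"tz":0,"turn":0},{"tx":0,"ty":0,"tz":0,"turn":0}]' 0 30;  python3 -m crank '[{"tx":0,"ty":0,"tz":0,"turn":-2},{"tx":0,"ty":0,"tz":0,"turn":-4},{"tx":0,"ty":0,"tz":0,"turn":-6},{"tx":0,"ty":0,"tz":0,"turn":-8},{"tx":0,"ty":0,"tz":0,"turn":-10}]' 0 30; python3 -c "
from h import *
go(589,-130,71,73.7)"
```

```text
time: 25.2
position: [0.5875, -0.1282, 0.0692]
tool_rot: [-3.108, 0.452, 0.007]
ft_force: [-0.3, 0.3, -0.1]
grip_width: 0.419
grip_force: 0.0
time: 25.7
position: [0.5902, -0.1294, 0.0721]
tool_rot: [-3.107, 0.454, -0.003]
ft_force: [-0.3, 3.0, 6.3]
grip_width: 0.16
grip_force: 30.0
time: 26.32
position: [0.59, -0.1284, 0.072]
tool_rot: [-3.004, -0.911, -0.004]
ft_force: [-0.8, 4.3, 5.4]
grip_width: 0.157
grip_force: 30.0
to (589, -130, 71, 73.7) tx ty tz [-1.7  0.7  1. ] turn [np.float64(10.0)] cur yaw -56.3 j7 -0.51
```

Forces are low. I continue to about 120° and check.

```bash
python3 -m crank '[{"tx":0,"ty":0,"tz":0,"turn":-2},{"tx":0,"ty":0,"tz":0,"turn":-4},{"tx":0,"ty":0,"tz":0,"turn":-6},{"tx":0,"ty":0,"tz":0,"turn":-8},{"tx":0,"ty":0,"tz":0,"turn":-10}]' 0 30;  python3 -m crank '[{"tx":0,"ty":0,"tz":0,"turn":-2},{"tx":0,"ty":0,"tz":0,"turn":-4},{"tx":0,"ty":0,"tz":0,"turn":-4},{"tx":0,"ty":0,"tz":0,"turn":-4}]' 0 30; python3 -c "
from h import *
go(589,-130,71,27)
for n in ('top','scene'):print(marks(n,ctrl.get_image(n)[0]))"
```

```text
time: 26.95
position: [0.5893, -0.1279, 0.072]
tool_rot: [-2.337, -2.095, -0.004]
ft_force: [-3.2, 4.9, 7.3]
grip_width: 0.156
grip_force: 30.0
time: 27.45
position: [0.5889, -0.128, 0.072]
tool_rot: [-1.945, -2.463, -0.004]
ft_force: [-3.4, 5.7, 9.6]
grip_width: 0.158
grip_force: 30.0
to (589, -130, 71, 27) tx ty tz [-2.  -0.4  1. ] turn [np.float64(-2.72)] cur yaw 13.4 j7 0.6
{'green': (np.float64(-49.0), np.float64(178.5), 44), 'red': (np.float64(-32.9), np.float64(178.9), 42), 'ptr': (np.float64(-34.8), np.float64(143.1), 12)}
{'green': (np.float64(-53.3), np.float64(177.2), 44), 'red': (np.float64(-36.8), np.float64(177.0), 52), 'ptr': (np.float64(-34.9), np.float64(142.7), 31)}
```

```bash
python3 -m crank '[{"tx":0,"ty":0,"tz":0,"turn":-1.5},{"tx":0,"ty":0,"tz":0,"turn":-2.7},{"tx":0,"ty":0,"tz":0,"turn":-2.7},{"tx":0,"ty":0,"tz":0,"turn":-2.7}]' 0 30; python3 -c "
from h import *
go(589,-130,71,27)
for n in ('top','scene'):
    p=ctrl.get_image(n)[0];print(marks(n,p))
    c=p[165:225,180:240] if n=='top' else p[220:280,315:375]
    cv2.imwrite(f'pics/m3{n}.png',cv2.resize(c[:,:,::-1],(400,400),interpolation=cv2.INTER_CUBIC))
a,b=[cv2.imread(f'pics/m3{n}.png') for n in('top','scene')]
cv2.imwrite('pics/m3.png',np.hstack([a,b]))"
```

```text
time: 28.05
position: [0.5887, -0.128, 0.072]
tool_rot: [-1.642, -2.675, -0.004]
ft_force: [-4.3, 5.6, 9.3]
grip_width: 0.155
grip_force: 30.0
to (589, -130, 71, 27) tx ty tz [-1.9 -0.6  1. ] turn [np.float64(-0.02)] cur yaw 26.9 j7 0.82
{'green': (np.float64(-49.0), np.float64(178.5), 44), 'red': (np.float64(-32.9), np.float64(178.9), 42), 'ptr': (np.float64(-32.9), np.float64(142.2), 8)}
{'green': (np.float64(-53.3), np.float64(177.2), 44), 'red': (np.float64(-36.8), np.float64(177.0), 51), 'ptr': (np.float64(-33.5), np.float64(142.1), 30)}
```

View pics/m3.png

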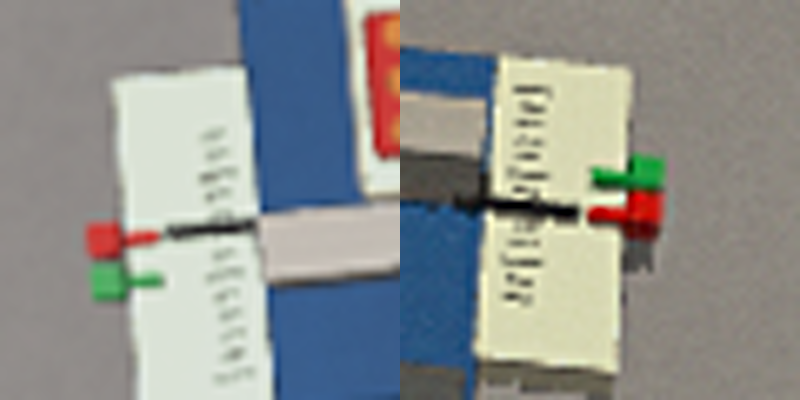

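Both views show the pointer on the red tab, at (160,237) on the left and (580,212) on the right. I release the knob and go on to the organiser.

```bash
python3 -m crank '[{"tx":0,"ty":0,"tz":0,"turn":0},{"tx":0,"ty":0,"tz":0,"turn":0},{"tx":0,"ty":0,"tz":-62,"turn":0},{"tx":0,"ty":0,"tz":-95,"turn":2},{"tx":0,"ty":0,"tz":-95,"turn":4}]' 36 30; python3 - <<'E'
from h import *
p,w=cloud('top');z=w[...,2];hsv=cv2.cvtColor(p,cv2.COLOR_RGB2HSV)
for b in blobs((z>0.052)&(z<.072)&(w[...,0]>.25)&(w[...,1]<-.2),w): print('org',b[1:])
for b in blobs((abs(z)<.006)&(hsv[...,2]>170)&(hsv[...,1]<60)&(w[...,1]<-.2),w): print('outline',b[1:])
p,w=cloud('scene');z=w[...,2];hsv=cv2.cvtColor(p,cv2.COLOR_RGB2HSV)
for b in blobs((z>0.052)&(z<.072)&(w[...,0]>.25)&(w[...,1]<-.2),w): print('org',b[1:])
for b in blobs((abs(z)<.006)&(hsv[...,2]>150)&(w[...,1]<-.2),w): print('outline',b[1:])
go(305,-305,170,-91)
E
```

```text
time: 28.78
position: [0.591, -0.1316, 0.1693]
tool_rot: [2.089, 2.339, 0.006]
ft_force: [0.4, 0.2, -0.7]
grip_width: 0.407
grip_force: 0.0
org ((array([ 393.3, -312.8]), array([132.1, 112. ]), 89.1), 59.6)
outline ((array([ 576.3, -382.6]), array([178.3, 175.1]), -87.7), -0.3)
org ((array([ 395.4, -308.7]), array([140. , 115.7]), 89.1), 60.1)
outline ((array([ 575.2, -364.4]), array([218.6, 179. ]), -87.7), 0.3)
to (305, -305, 170, -91) tx ty tz [-139.3 -302.8   -3.9] turn [np.float64(-16.44)] cur yaw 6.8 j7 0.44
```

```bash
python3 -m crank '[{"tx":-135,"ty":-302,"tz":0,"turn":18.9},{"tx":-135,"ty":-302,"tz":0,"turn":18.9},{"tx":-135,"ty":-302,"tz":0,"turn":18.9},{"tx":-135,"ty":-302,"tz":0,"turn":18.9},{"tx":-135,"ty":-302,"tz":0,"turn":18.9}]' 87; python3 -c "
from h import *
go(310,-304,170,-87.65)"
```

```text
time: 29.5
position: [0.3188, -0.2917, 0.1652]
tool_rot: [-2.923, -1.151, 0.001]
ft_force: [0.5, -1.2, -0.2]
grip_width: 0.896
grip_force: 0.0
to (310, -304, 170, -87.65) tx ty tz [-14.8   3.   -4.8] turn [np.float64(8.13)] cur yaw -47.0 j7 -0.27
```

```bash
python3 -m crank '[{"tx":-14.8,"ty":3,"tz":0,"turn":8.1},{"tx":-14.8,"ty":3,"tz":0,"turn":8.1},{"tx":-14.8,"ty":3,"tz":0,"turn":8.1},{"tx":-14.8,"ty":3,"tz":0,"turn":8.1},{"tx":-14.8,"ty":3,"tz":0,"turn":8.1}]' 87; python3 - <<'E'
from h import *
go(310,-304,30,-87.65)
p,w=cloud('scene');z=w[...,2]
for b in blobs((z>0.052)&(z<.072)&(w[...,0]>.25)&(w[...,1]<-.15)&(w[...,0]<.6),w): print('org',b[1:])
p,w=cloud('top');z=w[...,2]
for b in blobs((z>0.052)&(z<.072)&(w[...,0]>.25)&(w[...,1]<-.2),w): print('org',b[1:])
E
```

```text
time: 30.12
position: [0.3116, -0.3032, 0.1653]
tool_rot: [-3.141, -0.078, 0.002]
ft_force: [-1.5, -0.3, -0.0]
grip_width: 0.997
grip_force: 0.0
to (310, -304, 30, -87.65) tx ty tz [ -1.5   0.7 135.3] turn [np.float64(0.1)] cur yaw -87.2 j7 -0.91
org ((array([ 395.5, -302.1]), array([152.2, 115.5]), 87.9), 60.0)
org ((array([ 393.4, -303.2]), array([151.7, 112.1]), 89.1), 59.6)
```

```bash
python3 -m crank '[{"tx":-1.5,"ty":0.5,"tz":60,"turn":0.1},{"tx":-1.5,"ty":0.5,"tz":110,"turn":0.1},{"tx":-1.5,"ty":0.5,"tz":135,"turn":0.1},{"tx":-1.5,"ty":0.5,"tz":135,"turn":0.1}]' 87; python3 -m crank '[{"tx":12,"ty":0,"tz":0,"turn":0},{"tx":25,"ty":0,"tz":0,"turn":0},{"tx":45,"ty":0,"tz":0,"turn":0},{"tx":65,"ty":0,"tz":0,"turn":0},{"tx":85,"ty":0,"tz":0,"turn":0}]'; python3 -m crank '[{"tx":20,"ty":0,"tz":0,"turn":0},{"tx":40,"ty":0,"tz":0,"turn":0},{"tx":55,"ty":0,"tz":0,"turn":0},{"tx":65,"ty":0,"tz":0,"turn":0},{"tx":65,"ty":0,"tz":0,"turn":0}]'; cat > o.py <<'E'
from h import *
OC=np.array([575.5,-364.3]);OY=np.radians(2.35)
for n in('top','scene'):
    p,w=cloud(n);z=w[...,2]
    for b in blobs((z>0.052)&(z<.068)&(w[...,0]>.25)&(w[...,1]<-.17)&(w[...,1]>-.5)&(w[...,0]<.68),w,300):
        d=b[1][0]-OC;c,s=np.cos(OY),np.sin(OY)
        print(n,b[1],'rel outline',np.round([c*d[0]+s*d[1],-s*d[0]+c*d[1]],1))
s=ctrl.get_state();print(s['time'],s['position'],s['ft_force'])
E
python3 o.py
```

```text
time: 30.72
position: [0.309, -0.3029, 0.0293]
tool_rot: [-3.14, -0.062, 0.008]
ft_force: [0.9, 0.2, 0.2]
grip_width: 0.998
grip_force: 0.0
time: 31.35
position: [0.3971, -0.3006, 0.0313]
tool_rot: [-3.141, -0.059, -0.0]
ft_force: [-4.5, 0.1, 2.8]
grip_width: 0.999
grip_force: 2.2
time: 31.98
position: [0.4623, -0.2979, 0.0309]
tool_rot: [3.14, 0.06, 0.003]
ft_force: [0.7, 0.3, 0.7]
grip_width: 0.999
grip_force: 0.0
top (array([ 541.7, -293.8]), array([149.9,  88.3]), -87.7) rel outline [-30.9  71.8]
scene (array([ 527.3, -293.6]), array([151.3, 121.6]), -87.6) rel outline [-45.3  72.6]
32.075 [ 0.4613141  -0.29812033  0.03093808] [ 0.06998785 -0.20045403  0.97573175]
```

```bash
python3 -m crank '[{"tx":12,"ty":0,"tz":0,"turn":0},{"tx":25,"ty":0,"tz":0,"turn":0},{"tx":37,"ty":0,"tz":0,"turn":0},{"tx":46,"ty":0,"tz":0,"turn":0},{"tx":46,"ty":0,"tz":0,"turn":0}]'; python3 -m crank '[{"tx":-20,"ty":0,"tz":0,"turn":0},{"tx":-60,"ty":0,"tz":-60,"turn":0},{"tx":-60,"ty":-10,"tz":-120,"turn":-2},{"tx":-60,"ty":-50,"tz":-125,"turn":-4},{"tx":-60,"ty":-100,"tz":-125,"turn":-6}]'; python3 o.py; python3 -c "
from h import *
go(578,-185,110,2.35)"
```

```text
time: 32.7
position: [0.5084, -0.2963, 0.0309]
tool_rot: [3.14, 0.06, 0.003]
ft_force: [-0.1, 0.3, -0.6]
grip_width: 1.003
grip_force: 0.0
time: 33.33
position: [0.4445, -0.1988, 0.1581]
tool_rot: [3.016, 0.873, 0.01]
ft_force: [0.6, 0.4, -0.3]
grip_width: 1.001
grip_force: 0.0
top (array([ 574.8, -292.9]), array([150.8, 114.8]), -88.0) rel outline [ 2.2 71.4]
scene (array([ 575.2, -291.3]), array([150.8, 119.1]), -87.8) rel outline [ 2.7 73. ]
33.425 [ 0.44424354 -0.19283292  0.15632026] [-0.42634032 -0.05383836 -0.15670173]
to (578, -185, 110, 2.35) tx ty tz [116.6  65.8  46.7] turn [np.float64(-11.93)] cur yaw -57.3 j7 -0.62
```

```bash
python3 -c "
from h import *
go(571,-199,120,2.35)"
```

```text
to (571, -199, 120, 2.35) tx ty tz [103.1  73.8  36.7] turn [np.float64(-11.93)] cur yaw -57.3 j7 -0.62
```

```bash
python3 -m crank '[{"tx":103,"ty":74,"tz":0,"turn":-11.93},{"tx":103,"ty":74,"tz":0,"turn":-11.93},{"tx":103,"ty":74,"tz":0,"turn":-11.93},{"tx":103,"ty":74,"tz":0,"turn":-11.93},{"tx":103,"ty":74,"tz":0,"turn":-11.93}]' 87; python3 -m crank '[{"tx":0,"ty":0,"tz":0,"turn":-1.2},{"tx":0,"ty":0,"tz":0,"turn":-1.2}]';  python3 -c "
from h import *
go(571,-199,33,2.35)"; python3 o.py
```

```text
time: 34.05
position: [0.5701, -0.2073, 0.1555]
tool_rot: [2.295, 2.145, 0.0]
ft_force: [0.2, -0.1, 0.6]
grip_width: 1.001
grip_force: 0.0
time: 34.3
position: [0.5699, -0.2071, 0.156]
tool_rot: [2.187, 2.254, 0.001]
ft_force: [-0.2, 0.1, -0.6]
grip_width: 0.995
grip_force: 0.0
to (571, -199, 33, 2.35) tx ty tz [  8.1   1.2 123. ] turn [np.float64(-0.13)] cur yaw 1.7 j7 0.48
scene (array([ 577.6, -291. ]), array([150.8, 114.2]), -88.2) rel outline [ 5.1 73.2]
34.4 [ 0.56977847 -0.20696914  0.1559272 ] [ 0.41142828  0.8141318  -0.51025272]
```

```bash
python3 -m crank '[{"tx":8.5,"ty":1,"tz":0,"turn":-0.13},{"tx":9,"ty":1,"tz":50,"turn":-0.13},{"tx":9,"ty":1,"tz":100,"turn":-0.13},{"tx":9,"ty":1,"tz":122,"turn":-0.13},{"tx":9,"ty":1,"tz":122,"turn":-0.13}]'; python3 -m crank '[{"tx":-6,"ty":0,"tz":0,"turn":0},{"tx":-16,"ty":0,"tz":0,"turn":0},{"tx":-28,"ty":0,"tz":0,"turn":0},{"tx":-40,"ty":0,"tz":0,"turn":0},{"tx":-40,"ty":0,"tz":0,"turn":0}]'; python3 o.py
```

```text
time: 35.02
position: [0.5689, -0.1964, 0.0319]
tool_rot: [-2.17, -2.267, 0.003]
ft_force: [-0.5, -0.7, 1.3]
grip_width: 0.998
grip_force: 0.0
time: 35.65
position: [0.5718, -0.2404, 0.0342]
tool_rot: [2.174, 2.265, -0.002]
ft_force: [0.2, -0.2, -1.1]
grip_width: 0.997
grip_force: 0.0
scene (array([ 578.1, -346.2]), array([115.8, 107. ]), 1.2) rel outline [ 3.3 18. ]
35.75 [ 0.57134436 -0.23919504  0.03361789] [ 0.72371958 -0.00843983  0.28780859]
```

```bash
python3 -m crank '[{"tx":-10,"ty":0,"tz":0,"turn":0},{"tx":-20,"ty":0,"tz":0,"turn":0},{"tx":-31,"ty":0,"tz":0,"turn":0},{"tx":-40,"ty":0,"tz":0,"turn":0},{"tx":-40,"ty":0,"tz":0,"turn":0}]'; python3 -m crank '[{"tx":15,"ty":0,"tz":0,"turn":0},{"tx":20,"ty":0,"tz":-50,"turn":0},{"tx":20,"ty":0,"tz":-110,"turn":0},{"tx":20,"ty":-60,"tz":-130,"turn":0},{"tx":20,"ty":-120,"tz":-130,"turn":0}]';python3 -m crank '[{"tx":62,"ty":0,"tz":0,"turn":0},{"tx":124,"ty":0,"tz":0,"turn":0},{"tx":186,"ty":0,"tz":0,"turn":0},{"tx":248,"ty":0,"tz":0,"turn":0},{"tx":310,"ty":0,"tz":0,"turn":0}]'; python3 o.py
```

```text
time: 36.38
position: [0.5735, -0.2798, 0.0341]
tool_rot: [2.174, 2.266, -0.002]
ft_force: [0.1, -0.1, 0.2]
grip_width: 1.002
grip_force: 0.0
time: 37.0
position: [0.4535, -0.2628, 0.1662]
tool_rot: [2.167, 2.268, 0.003]
ft_force: [-0.6, -0.8, -0.2]
grip_width: 1.003
grip_force: 0.0
time: 37.62
position: [0.439, 0.0498, 0.1645]
tool_rot: [2.17, 2.27, 0.004]
ft_force: [1.6, 0.5, -0.1]
grip_width: 0.998
grip_force: 0.0
top (array([ 576.9, -365.6]), array([151.7, 114.2]), -87.5) rel outline [ 1.3 -1.4]
scene (array([ 577.7, -364.8]), array([152.9, 116.4]), -87.4) rel outline [ 2.2 -0.6]
37.725 [0.43839362 0.05477268 0.16419721] [ 0.52008748 -0.36373549  0.46331867]
```

```bash
python3 -m crank '[{"tx":60,"ty":0,"tz":0,"turn":0},{"tx":120,"ty":-10,"tz":-20,"turn":0},{"tx":180,"ty":-10,"tz":-40,"turn":0},{"tx":240,"ty":-10,"tz":-60,"turn":0},{"tx":300,"ty":-10,"tz":-60,"turn":0}]'; python3 o.py; python3 - <<'E'
from h import *
for n in('top','scene'):
    p,w=cloud(n);z=w[...,2];print(n,marks(n,p))
    if n=='top':
        for b in blobs((z>0.053)&(z<0.07)&(w[...,0]>.5)&(w[...,0]<.66)&(w[...,1]>-.1)&(w[...,1]<.2),w,80): print('hi',b[1:],tov(*b[1][0]).round(1))
        k=(np.hypot(w[...,0]*1000-590,w[...,1]*1000+130)<32)&(z>.062)&(z<.08); print('bar',rect(w[k][:,:2]))
    for q in('light_a','pedal_wrench','spacer','grease_tin'): print(q,[(np.round(r['xyz'],3),round(r['confidence'],2)) for r in ctrl.mark_of(n,q)])
    cv2.imwrite(f'pics/end{n}.png',p[:,:,::-1])
E
```

```text
time: 38.35
position: [0.4169, 0.3483, 0.2264]
tool_rot: [2.172, 2.268, 0.008]
ft_force: [0.7, 0.5, -0.0]
grip_width: 1.004
grip_force: 0.0
top (array([ 576.7, -365.3]), array([151.7, 113.6]), -87.4) rel outline [ 1.2 -1. ]
scene (array([ 578.5, -363.3]), array([151.8, 118.6]), -86.7) rel outline [3.  0.9]
38.45 [0.41306214 0.35383011 0.22413391] [-1.09478376  0.53888081 -1.08807445]
top {'green': (np.float64(-49.1), np.float64(178.5), 43), 'red': (np.float64(-32.9), np.float64(178.9), 42), 'ptr': (np.float64(-32.8), np.float64(142.1), 9)}
hi ((array([609.2,   1. ]), array([59.4, 33.7]), 4.1), 57.5) [  9.1 -26.8]
hi ((array([601.1,  91.5]), array([63.3, 36.5]), 11.8), 57.3) [ 8.3 64. ]
bar (array([ 588.9, -128.1]), array([53., 14.]), -63.3)
light_a [(array([ 0.61 , -0.001,  0.017]), 0.98), (array([0.601, 0.088, 0.018]), 0.93), (array([0.367, 0.408, 0.002]), 0.65), (array([0.234, 0.303, 0.   ]), 0.64), (array([0.531, 0.19 , 0.017]), 0.38), (array([0.603, 0.094, 0.038]), 0.25)]
pedal_wrench [(array([ 0.777,  0.046, -0.003]), 0.63)]
spacer [(array([0.382, 0.059, 0.   ]), 0.78), (array([0.603, 0.091, 0.018]), 0.39)]
grease_tin [(array([ 0.757, -0.154,  0.   ]), 0.92), (array([0.605, 0.09 , 0.019]), 0.58)]
scene {'green': (np.float64(-53.3), np.float64(177.3), 43), 'red': (np.float64(-36.8), np.float64(177.1), 51), 'ptr': (np.float64(-33.6), np.float64(142.1), 32)}
light_a [(array([0.237, 0.305, 0.003]), 0.69), (array([ 0.611, -0.001,  0.018]), 0.67), (array([0.366, 0.406, 0.004]), 0.62), (array([0.61 , 0.086, 0.018]), 0.6)]
pedal_wrench [(array([0.778, 0.047, 0.001]), 0.85)]
spacer [(array([0.387, 0.053, 0.001]), 0.93)]
grease_tin [(array([ 0.755, -0.154,  0.   ]), 0.61)]
```

View pics/endtop.png

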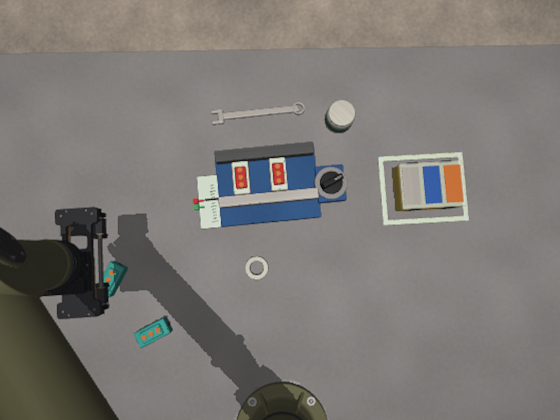

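View pics/endscene.png

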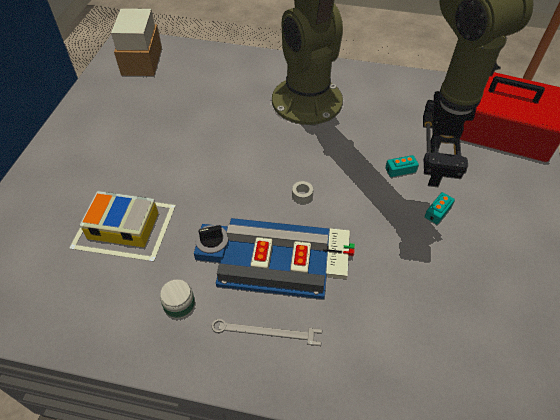

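The final views show both lights lengthwise between the jaws at top (240,177) and (278,174), and the pointer on red at (200,202). The organiser is centred in its outline at (423,187), and the wrench, spacer and tin are unmoved.

```bash
python3 o.py && python3 -c "
from bench import ctrl
print(ctrl.close_job())"
```

```text
top (array([ 576.8, -365.2]), array([150.4, 114.4]), -87.5) rel outline [ 1.3 -1. ]
scene (array([ 577.6, -363.6]), array([153.2, 118. ]), -88.4) rel outline [2.1 0.6]
39.05 [0.41669888 0.34535124 0.22399431] [-0.64136105 -0.68626749 -0.7322013 ]
the job is handed in; nothing more can be done
None
```

I handed the job in at 39 s: the vise was opened to green, the two rear lights present were set jaw to jaw and the pointer turned back to red, the organiser sits squarely in its outline, and the wrench, spacer and tin stayed in place.

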